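# Fill the kit tray for the next weldment

### The arm

A 7-joint arm with a two-finger parallel gripper is mounted at the origin on the work surface. World frame = base frame: x ahead of the robot, y to its left, z up, the work surface at z = 0. Lengths are in m, angles in rad, forces in N, time in s.
With the tool pointing down it reaches from about 0.35 to 0.9 m from the base axis. Payload 7.2 kg.
Tool frame: the origin (TCP) lies at the centre of the arm's flange, where the gripper is bolted on; the fingertips stand 173 mm ahead of it and the grasp point (between the pads) lies 155 mm ahead of it (grasp_offset is the distance from the TCP to the grasp point, in m); z points along the fingers, y is the line along which they close (so a half turn about z gives the same grasp; the last joint's range is limited). The gripper opens to 85 mm and grips with 20 to 120 N. Pads are 22 mm wide; open, the fingers measure 114 mm over their backs; the gripper's body (76 mm by 85 mm) begins 54 mm behind the grasp point. The pads swing forward as they close: fully open they stand 13 mm farther back than shut.
Start: joints at [1.213, 0.411, -0.013, 1.596, 0.006, 1.134, -0.082], TCP at [0.179, -0.599, 0.405] pointing down, gripper open.
Joint ranges: [-2.95, 2.95], [-0.29, 1.99], [-1.47, 1.44], [0.14, 2.54], [-1.03, 4.17], [0.13, 1.85], [-2.86, 2.86]. Speed limits (rad/s): [2.39, 2.39, 3.01, 3.01, 3.14, 3.14, 3.14].

### API

Orientations are given as a rotation vector (axis times angle).
In Python, from workcell import move_ptp, servo_line, set_joints, move_gripper, sleep, inverse_kinematics, get_image, Unreachable, sign_off, current_time_s, current_joints, current_qvel, current_tau, current_tool_pos, current_eef_rot, current_force, current_torque, current_grip_width, current_gripper_force, grasp_offset gives the robot as it stands. The module is installed in compiled form; this text tells all that it offers. Calls block until the motion is done:
- move_ptp(position, orientation): joint-space move of the TCP to a pose.
- servo_line(position, attitude=None, rate=0.15, contact_N=None): straight line of the TCP; attitude=None keeps the orientation; rate is the mean speed in m/s. With contact_N (N) it stops when the force on the tool has changed by that much, and returns True; else False.
- set_joints(angles): joint-space move.
- move_gripper(opening): finger opening in m; the grip force is fixed at half the most; returns when the fingers have stopped.
- sleep(seconds).
- inverse_kinematics(position, orientation): joint angles nearest the present ones, or None.
- get_image(name): name is "side" or "top" or "wrist"; returns a dict with "pixels" (480x640x3 uint8, red, green, blue), "z_map" (480x640 float32, m along the optical axis (not along the pixel's ray), 0 where there is no reading), "fx", "fy", "cx", "cy" (pixels), "k1" (the pictures are not rectified: a ray, as slopes to the right and down, at radius r is drawn at 1 + k1 r^2 times it, then the intrinsics apply), "R" (3x3) and "t" (3): a world point X has camera coordinates R X + t; the wrist camera has in their place "hand_eye" (4x4, takes a point from camera to tool coordinates, whose origin is the TCP and whose axes are the flange's). Camera axes: x right, y down, z forward; pixel columns grow to the right and rows downward; lengths in m; the calibration is good to about 2 mm. A picture is of the moment at which its call begins: read the wrist's pose just before it.
A pose or a line that the arm cannot do raises Unreachable and nothing moves.
- sign_off(): hands the job in; it is judged then, once.
Readings, each from a call of its own:
- current_time_s(): time.
- current_joints(): joint angles.
- current_qvel(): joint speeds.
- current_tau(): joint torques, N m.
- current_tool_pos(): TCP position.
- current_eef_rot(): TCP orientation.
- current_force(): force on the tool from outside, world axes, zero at the start.
- current_torque(): the same for the moment, N m.
- current_grip_width(): finger opening in m.
- current_gripper_force(): force on a finger pad.
Only numpy, scipy, OpenCV 4.12 (cv2) and the standard library are available. Lean on these libraries where they do the work, as an engineer would, in place of code of your own. Each camera call takes 0.05 s, during which the arm holds its last target. There are 200 camera calls.

### The job

Fill the kit tray from the parts on the plywood board, each part standing flat on the floor of the pocket of its own shape, the same way up as it lies now: the bored collar in the round pocket, the hexagon nut in the hexagonal one, the square-footed flange in the square one and the square tube offcut in the long one. Leave the look-alikes (the solid disc, the square nut and the round-footed flange) and the tin where they are.

Things in the scene. Friction and masses are not known exactly. Their poses are not given: they have to be found in the camera images.
- tray: Fixed kit tray, any yaw, 176 (x) by 208 (y) mm; origin: centre of underside, on the bench, z up. Floor 4 mm thick; rim and pocket walls end 14 mm above the bench; walls 3 mm. Pocket centres (x, y mm, tray frame): square (-36, 41), inside 78x78; long (45, 41), inside 54 in x, 100 in y; round (-36, -56), inside diameter 68; hexagonal (45, -56), inside 60 across flats, flats facing +-x.
- collar: Bored collar: steel ring, outside diameter 46, bore 24 (open right through, seen from above), 32 high, about 0.3 kg. Goes in the round pocket. Origin at the centre of its underside, z up, stands upright on the board at the start. All loose parts lie on a fixed plywood board 6 mm thick.
- hex_nut: Hexagon nut: steel, 38 across flats, 44 across corners, open hole about 22 wide, 28 high, about 0.19 kg. Goes in the hexagonal pocket. Origin at the centre of its underside, z up, stands upright on the board at the start. Its x axis points at the middle of a flat; flats every 60 degrees.
- square_flange: Square-footed flange: steel foot plate 54 by 54 by 8 thick, with a round neck of outside diameter 34 (bore 24) in its middle, total height 40, about 0.3 kg. Goes in the square pocket; it fits there at any yaw. Best held by the neck. Origin at the centre of its underside, z up, stands upright on the board at the start. x, y along the foot's sides.
- tube: Square tube offcut: steel, 76 long (along its x), 30 wide (y), 30 high (z), wall 3, lying on one long side, about 0.19 kg. Goes in the long pocket, lengthwise along the tray's y. Origin at the centre of its underside, z up. It has no look-alike.
- blank_disc: Look-alike, leave: solid steel disc without a bore, diameter 46, 32 high. Origin at the centre of its underside, z up, stands upright on the board at the start.
- square_nut: Look-alike, leave: square nut, steel, 38 by 38, open hole 22 wide, 28 high. Origin at the centre of its underside, z up, stands upright on the board at the start. x points at the middle of a flat.
- round_flange: Look-alike, leave: flange with a round foot of diameter 54, 8 thick, round neck of diameter 34, total height 40. Origin at the centre of its underside, z up, stands upright on the board at the start.
- tin: Bystander, leave: ribbed tin can of diameter 72, 100 high, with brush handles sticking out to 185 mm above the bench. Origin at the centre of its underside, on the bench.
Things that resemble listed ones, but are neither listed nor needed, are in the scene too. What is shaped like the tube but green or yellow is not meant.

How it is judged:
At the end, for the whole second after the job is handed in: Each of the four parts at rest in its own pocket: within 15 mm of the pocket centre in tray x and y, underside under 8 mm above the tray underside, tilt under 0.12 rad, speed under 0.02 m/s. Disc, square nut, round flange and tin under 30 mm from their starts (x of collar in the frame of tray between -0.051 and -0.021 m and y of collar in the frame of tray between -0.071 and -0.041 m and z of each of collar, hex_nut, square_flange, tube in the frame of tray below 0.008 m and angle between each of collar, hex_nut, square_flange, tube's own z axis and vertical below 0.12 rad and linear speed of each of collar, hex_nut, square_flange, tube below 0.02 m/s and x of hex_nut in the frame of tray between 0.03 and 0.06 m and y of hex_nut in the frame of tray between -0.071 and -0.041 m and x of square_flange in the frame of tray between -0.051 and -0.021 m and y of square_flange in the frame of tray between 0.026 and 0.056 m and x of tube in the frame of tray between 0.03 and 0.06 m and y of tube in the frame of tray between 0.026 and 0.056 m and distance of each of blank_disc, square_nut, round_flange, tin from where it was at the start of the episode below 0.03 m); the robot touches nothing.
It fails at once if blank disc moved 30 mm or more from its start (distance of blank_disc from where it was at the start of the episode above 0.03 m).
It fails at once if square nut moved 30 mm or more from its start (distance of square_nut from where it was at the start of the episode above 0.03 m).
It fails at once if round flange moved 30 mm or more from its start (distance of round_flange from where it was at the start of the episode above 0.03 m).
It fails at once if tin moved 30 mm or more from its start (distance of tin from where it was at the start of the episode above 0.03 m).
It also fails if it takes over 96 s, if anything falls off the work surface, if the arm or the gripper's body presses on something with over 40 N, if the wrist force passes 120 N, or if a joint passes its speed limit or range.

## Working session

There is one attempt and no reset: what is moved stays moved. The work goes in short steps, each a Python script; the robot and the scene stay as the last script left them, time stands still between calls to the robot, and variables do not carry over. Pictures are saved under pics/ and viewed, at most 14 in all, crops included, and the job is handed in when it is done.

```bash
mkdir -p pics; ls; python3 - <<'E'
from workcell import *
import cv2,numpy as np,pickle
for n in("top","side"):
    d=get_image(n); cv2.imwrite(f"pics/{n}0.png",d["pixels"][:,:,::-1]); pickle.dump(d,open(f"{n}0.pkl","wb"))
    print(n,{k:np.round(v,4).tolist() for k,v in d.items() if k not in("pixels","z_map")})
print(current_time_s(),current_tool_pos(),current_eef_rot(),grasp_offset if not callable(grasp_offset) else grasp_offset())
E
```

```text
pics
top {'fx': 615.2616, 'fy': 615.2616, 'cx': 309.1062, 'cy': 247.3948, 'k1': -0.0112, 'R': [[0.0106, -0.9999, -0.011], [-0.9841, -0.0084, -0.1773], [0.1772, 0.0127, -0.9841]], 't': [0.0121, 0.5333, 1.1479]}
side {'fx': 580.0024, 'fy': 580.0024, 'cx': 314.4438, 'cy': 226.2277, 'k1': -0.1045, 'R': [[-0.9916, -0.1295, -0.0075], [-0.0858, 0.6986, -0.7103], [0.0972, -0.7037, -0.7038]], 't': [0.5316, 0.0566, 1.1313]}
0.1 [ 0.17853014 -0.5987563   0.40392847] [-3.10722981e+00 -4.53496128e-01  5.31304106e-04] 0.1547
```

View pics/top0.png

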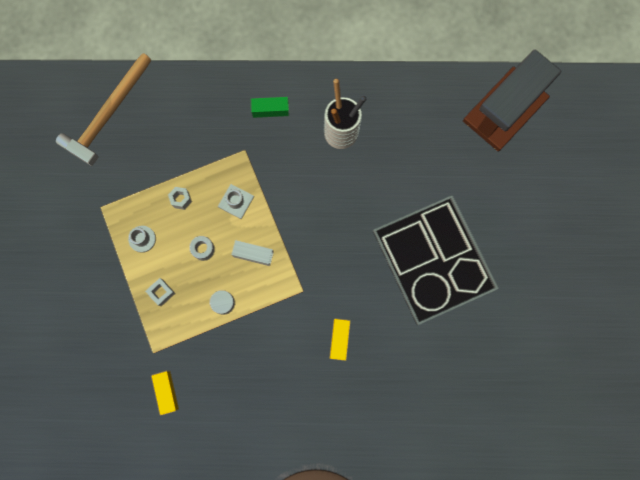

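View pics/side0.png

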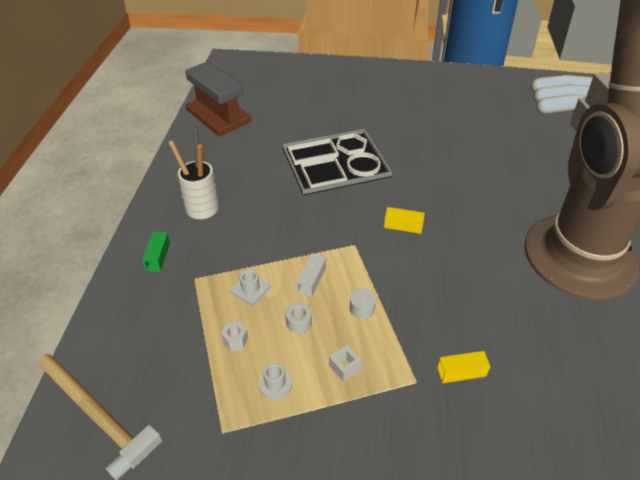

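The top view shows these look-alikes:
- **Round parts:** collar with a hole at (201,248), solid disc (221,301).
- **Nuts:** hexagon nut (179,198), square nut (160,292).
- **Flanges:** square foot (236,200), round foot (141,238).
- **Tube shapes:** grey tube (252,252). The green (269,106) and yellow (340,340), (163,393) ones are not wanted.
- **Tray pockets:** square (410,247), long (447,231), round (430,292), hexagonal (468,275).

The side view agrees: tube (312,274), collar (299,318), hexagon nut (234,336), square flange (250,287).

```bash
cat > h.py <<'E'
import numpy as np,cv2,pickle
from scipy.spatial.transform import Rotation as Ro
def K(d): return np.array([[d["fx"],0,d["cx"]],[0,d["fy"],d["cy"]],[0,0,1]])
def dist(d): return np.array([d["k1"],0,0,0.])
def rays(d,uv):
    "slopes in camera, then world origin and directions (camera z component 1)"
    s=cv2.undistortPoints(np.asarray(uv,float).reshape(-1,1,2),K(d),dist(d)).reshape(-1,2)
    return -d["R"].T@d["t"], np.c_[s,np.ones(len(s))]@d["R"]
def on_plane(d,uv,z):
    o,v=rays(d,uv); return o+v*((z-o[2])/v[:,2:])
def project(d,X):
    return cv2.projectPoints(np.asarray(X,float).reshape(-1,3),cv2.Rodrigues(d["R"])[0],d["t"],K(d),dist(d))[0].reshape(-1,2)
def tri(views):
    "least-squares point of rays [(d,uv),...]; returns point and largest ray miss"
    A=np.zeros((3,3));b=np.zeros(3);L=[]
    for d,uv in views:
        o,v=rays(d,[uv]);v=v[0]/np.linalg.norm(v[0]);P=np.eye(3)-np.outer(v,v);A+=P;b+=P@o;L.append((o,P))
    x=np.linalg.solve(A,b); return x,max(np.linalg.norm(P@(x-o)) for o,P in L)
def cloud(d):
    v,u=np.mgrid[:480,:640]; o,r=rays(d,np.c_[u.ravel(),v.ravel()])
    return (o+r*d["z_map"].reshape(-1,1)).reshape(480,640,3)
def wrist():
    "wrist picture with world R,t added"
    import workcell as w
    T=np.eye(4);T[:3,3]=w.current_tool_pos();T[:3,:3]=Ro.from_rotvec(w.current_eef_rot()).as_matrix()
    d=w.get_image("wrist");C=np.linalg.inv(T@d["hand_eye"]);d["R"],d["t"]=C[:3,:3],C[:3,3];return d
E
python3 - <<'E'
from h import *
D={n:pickle.load(open(n+"0.pkl","rb")) for n in("top","side")}
for n,d in D.items():
    P=cloud(d);hsv=cv2.cvtColor(d["pixels"],cv2.COLOR_RGB2HSV)
    # board
    m=cv2.inRange(hsv,(14,60,90),(30,190,255));c=max(cv2.findContours(m,0,2)[0],key=cv2.contourArea)
    hull=np.zeros_like(m);cv2.fillConvexPoly(hull,cv2.convexHull(c),255)
    print(n,"board z",np.median(P[(m>0)&(hull>0)][:,2]).round(4))
    part=cv2.inRange(hsv,(0,0,60),(180,60,255))&cv2.erode(hull,np.ones((7,7)))
    part=cv2.morphologyEx(part,2,np.ones((3,3)))
    for c in cv2.findContours(part,0,2)[0]:
        if cv2.contourArea(c)<150: continue
        q=np.zeros_like(m);cv2.drawContours(q,[c],-1,255,-1);X=P[(q>0)&(P[...,2]>.012)]
        zt=np.percentile(X[:,2],90);T=X[abs(X[:,2]-zt)<.004]
        r=cv2.minAreaRect((T[:,:2]*1000).astype(np.float32));
        print(cv2.minEnclosingCircle(c)[0],"z",zt.round(4),"xy",np.round(r[0],1),"size",np.round(r[1],1),"ang",round(r[2],1),len(T))
d=D["top"];g=cv2.cvtColor(d["pixels"],cv2.COLOR_RGB2GRAY);P=cloud(d)
w=(P[...,2]>.009)&(P[...,2]<.022);w[:190]=0;w[335:]=0;w[:,:365]=0;w[:,510:]=0
print("tray z",np.median(P[w][:,2]),w.sum(),cv2.minAreaRect((P[w][:,:2]*1000).astype(np.float32)))
cv2.imwrite("pics/traycrop.png",cv2.resize(d["pixels"][180:340,360:520,::-1],None,fx=3.5,fy=3.5,interpolation=2))
E
```

```text
top board z 0.0046
(221.5, 302.0) z 0.0391 xy [427.4 185.7] size [40.8 45.2] ang 0.1 306
(159.0, 292.0) z 0.0349 xy [446.5 309.5] size [39.7 38.4] ang 44.6 205
(252.46043395996094, 252.0629425048828) z 0.0376 xy [525.9 129.6] size [76.3 30.1] ang 76.3 380
(201.5, 247.5) z 0.0392 xy [534.2 230.1] size [43.5 42.2] ang 65.3 212
(141.5, 238.5) z 0.0451 xy [553.9 355.5] size [32.2 32. ] ang 87.7 109
(179.17822265625, 197.50990295410156) z 0.035 xy [637.6 279.9] size [41.7 38.4] ang 22.0 152
(235.5, 201.0) z 0.0447 xy [634.  167.8] size [32.2 32.7] ang 34.5 106
side board z 0.005
(274.362060546875, 380.9396667480469) z 0.0445 xy [553.3 358.4] size [32.5 32.1] ang 86.0 186
(345.0, 363.0) z 0.034 xy [444.9 313. ] size [39.4 40.2] ang 44.8 366
(233.7740936279297, 335.64459228515625) z 0.0346 xy [635.9 284. ] size [39.  39.6] ang 15.5 244
(298.96038818359375, 317.2772216796875) z 0.0382 xy [533.  233.7] size [43.2 43.8] ang 8.0 316
(362.0, 303.5) z 0.0382 xy [426.2 189.9] size [43.7 45.3] ang 4.8 396
(250.0, 288.5) z 0.0444 xy [632.8 172.8] size [30.8 35. ] ang 12.1 139
(311.0, 274.5) z 0.0363 xy [524.5 132.8] size [78.7 31.3] ang 76.1 487
tray z 0.012642571190445873 1776 ((519.1561279296875, -233.745361328125), (209.01841735839844, 177.47488403320312), 24.08430290222168)
```

View pics/traycrop.png

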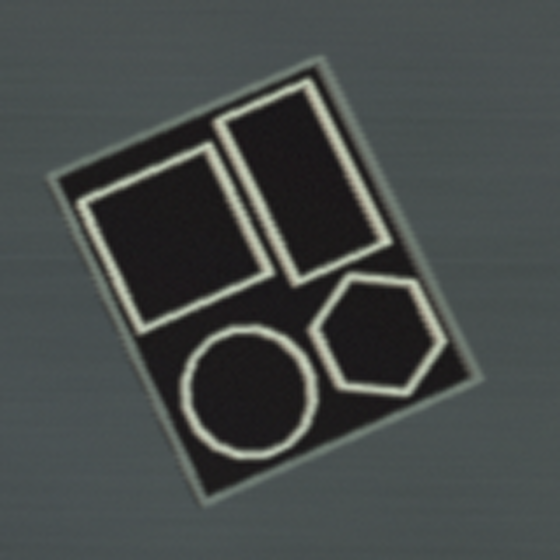

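```bash
cat >> h.py <<'E'
def down(a): return (Ro.from_euler("z",a)*Ro.from_euler("x",np.pi)).as_rotvec()
def look(he,target,yaw,h):
    "TCP position so that the camera axis meets target with the camera h above it"
    M=Ro.from_rotvec(down(yaw)).as_matrix();v=M@he[:3,2];cam=np.asarray(target)-v*h/-v[2]
    return cam-M@he[:3,3]
E
python3 - <<'E'
from h import *
from workcell import *
d=get_image("wrist");he=d["hand_eye"];print(he.round(4).tolist(),d["fx"],d["k1"])
V=[]
R0=down(0)
for nm,t,h in(("board",(.535,.24,.035),.42),("tray",(.519,-.234,.014),.36)):
    for a in np.radians([-150,-120,-90,-60,-30,0,30,60,90,120,150,180]):
        p=look(he,t,a,h);q=inverse_kinematics(p,down(a))
        print(nm,round(np.degrees(a)),p.round(3),None if q is None else round(q[6],2))
E
```

```text
[[0.0001, -0.9454, -0.326, 0.0835], [1.0, 0.0002, -0.0005, 0.0], [0.0006, -0.326, 0.9454, 0.0303], [0.0, 0.0, 0.0, 1.0]] 388.5951451336582 -0.07969967023269031
board -150 [0.482 0.21  0.485] 1.22
board -120 [0.504 0.187 0.485] 1.78
board -90 [0.535 0.179 0.485] 2.31
board -60 [0.565 0.187 0.485] -2.51
board -30 [0.588 0.209 0.485] -2.83
board 0 [0.596 0.24  0.485] -2.38
board 30 [0.588 0.27  0.485] -1.93
board 60 [0.566 0.293 0.485] -1.44
board 90 [0.535 0.301 0.485] -0.95
board 120 [0.505 0.293 0.485] -0.46
board 150 [0.482 0.271 0.485] -0.01
board 180 [0.474 0.24  0.485] 0.59
tray -150 [ 0.484 -0.254  0.404] 1.99
tray -120 [ 0.499 -0.269  0.404] -2.67
tray -90 [ 0.519 -0.275  0.404] -2.7
tray -60 [ 0.539 -0.269  0.404] -2.23
tray -30 [ 0.554 -0.254  0.404] -1.78
tray 0 [ 0.56  -0.234  0.404] -1.33
tray 30 [ 0.554 -0.214  0.404] -0.87
tray 60 [ 0.539 -0.199  0.404] -0.4
tray 90 [ 0.519 -0.193  0.404] 0.09
tray 120 [ 0.499 -0.199  0.404] 0.62
tray 150 [ 0.484 -0.214  0.404] 1.18
tray 180 [ 0.478 -0.234  0.404] 1.71
```

```bash
python3 - <<'E'
from h import *
from workcell import *
he=get_image("wrist")["hand_eye"]
for nm,t,h,a in(("trayA",(.519,-.234,.014),.36,0),("trayB",(.519,-.234,.014),.36,180),("boardA",(.535,.24,.035),.40,-120),("boardB",(.535,.24,.035),.40,60)):
    a=np.radians(a);move_ptp(look(he,t,a,h),down(a));sleep(.3)
    d=wrist();pickle.dump(d,open(nm+".pkl","wb"));cv2.imwrite(f"pics/{nm}.png",d["pixels"][:,:,::-1]);print(nm,current_time_s())
a=cv2.hconcat([cv2.resize(cv2.imread(f"pics/{n}.png"),(400,300)) for n in("trayA","trayB")])
b=cv2.hconcat([cv2.resize(cv2.imread(f"pics/{n}.png"),(400,300)) for n in("boardA","boardB")])
cv2.imwrite("pics/four.png",cv2.vconcat([a,b]))
E
```

```text
trayA 2.4583
trayB 5.175
boardA 7.1167
boardB 9.6
```

View pics/four.png

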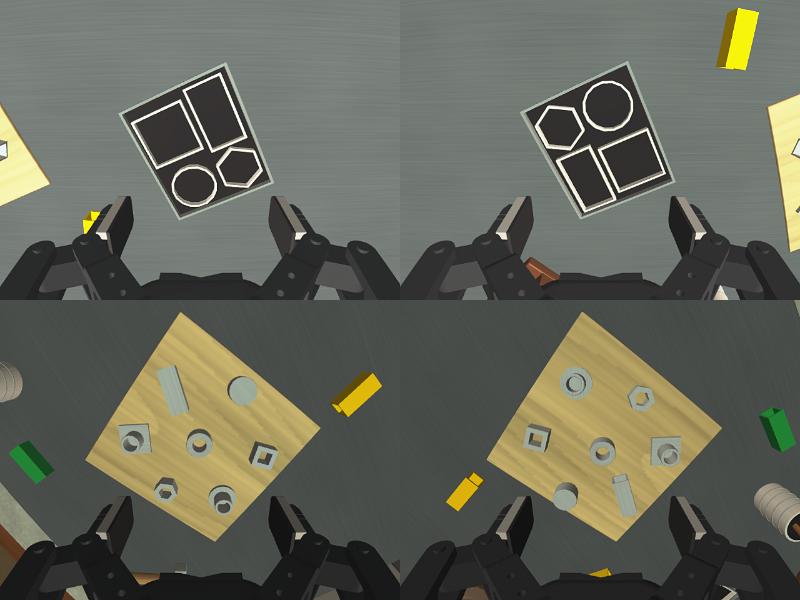

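The close views show the choice clearly. In board view A (montage pixels) the bored collar is at (199,443), hexagon nut (166,489), square flange (134,438) and tube (173,391). The disc (243,390), square nut (263,457) and round flange (222,498) stay where they are.

```bash
cat > meas.py <<'E'
from h import *
def top_face(d,xy,r,band=.004,z=None):
    P=cloud(d);near=(np.hypot(P[...,0]-xy[0],P[...,1]-xy[1])<r)&(d["z_map"]>0)&(P[...,2]>.012)&(P[...,2]<.07)
    zt=np.percentile(P[near][:,2],90) if z is None else z
    m=(near&(abs(P[...,2]-zt)<band)).astype(np.uint8)
    m=cv2.morphologyEx(m,2,np.ones((2,2)))
    n,l,s,_=cv2.connectedComponentsWithStats(m);m=l==1+np.argmax(s[1:,4])
    v,u=np.nonzero(m);h=cv2.convexHull(np.c_[u,v].astype(np.int32));M=cv2.moments(h)
    return zt,(M["m10"]/M["m00"],M["m01"]/M["m00"]),h.reshape(-1,2)
parts=dict(collar=(.5336,.232),hex_nut=(.6368,.282),square_flange=(.6334,.170),tube=(.525,.131),blank_disc=(.427,.188),square_nut=(.446,.311),round_flange=(.5536,.357))
if __name__=="__main__":
    A,B,S=[pickle.load(open(n+".pkl","rb")) for n in("boardA","boardB","top0")]
    for k,xy in parts.items():
        f=[top_face(d,xy,.05) for d in(A,B,S)]
        x,e=tri([(A,f[0][1]),(B,f[1][1])]);print(k,"tri",(x*1000).round(1),"miss",round(e*1000,1),"z",[round(q[0]*1000,1) for q in f])
        for d,q in zip((A,B),f):
            w=on_plane(d,q[2],x[2])[:,:2]*1000
            c,s,a=cv2.minAreaRect(w.astype(np.float32));print("   ",np.round(c,1),np.round(s,1),round(a,1),"fit circ",np.round(cv2.minEnclosingCircle(w.astype(np.float32))[0],1))
    A,B=[pickle.load(open(n+".pkl","rb")) for n in("trayA","trayB")]
    for nm,thr in(("rim",None),):
        o=[]
        for d in(A,B):
            P=cloud(d);m=((np.hypot(P[...,0]-.519,P[...,1]+.234)<.15)&(P[...,2]>.010)&(P[...,2]<.02)&(d["z_map"]>0)).astype(np.uint8)
            g=cv2.cvtColor(d["pixels"],cv2.COLOR_RGB2GRAY)
            n,l,s,c=cv2.connectedComponentsWithStats(m)
            zs=np.median(P[m>0][:,2]);rec=[]
            for i in range(1,n):
                if s[i,4]<100: continue
                v,u=np.nonzero(l==i);h=cv2.convexHull(np.c_[u,v].astype(np.int32)).reshape(-1,2);M=cv2.moments(h)
                uv=(M["m10"]/M["m00"],M["m01"]/M["m00"]);w=on_plane(d,h,zs)[:,:2]*1000
                r=cv2.minAreaRect(w.astype(np.float32));rec.append((uv,r));print("z",round(zs,4),s[i,4],np.round(r[0],1),np.round(r[1],1),round(r[2],1))
            o.append(sorted(rec,key=lambda q:-q[1][1][0]*q[1][1][1]))
        for a,b in zip(*o):
            x,e=tri([(A,a[0]),(B,b[0])]);print("tri",(x*1000).round(1),round(e*1000,1))
E
python3 meas.py
```

```text
collar tri [533.2 231.2  37.4] miss 1.4 z [np.float64(39.1), np.float64(39.2), np.float64(39.2)]
    [532.2 232.1] [44.2 44.3] 59.9 fit circ [532.1 232.2]
    [534.4 230.1] [44.1 44.8] 60.0 fit circ [534.1 230.1]
hex_nut tri [635.  281.   36.2] miss 1.1 z [np.float64(35.0), np.float64(35.3), np.float64(34.8)]
    [634.2 281.6] [40.2 42.5] 50.8 fit circ [633.9 281.6]
    [636. 280.] [38.5 43.1] 51.2 fit circ [635.6 280.2]
square_flange tri [632.3 169.   45.5] miss 1.1 z [np.float64(45.7), np.float64(45.9), np.float64(44.7)]
    [631.3 169.8] [34.1 31.9] 12.7 fit circ [631.2 169.8]
    [633.3 167.9] [33.9 33.9] 64.7 fit circ [633.  168.3]
tube tri [524.2 130.4  34.5] miss 0.7 z [np.float64(37.5), np.float64(37.5), np.float64(37.5)]
    [523.9 132. ] [76.  31.1] 77.1 fit circ [523.8 132.1]
    [524.4 128.3] [78.4 30.5] 75.6 fit circ [524.6 128.9]
blank_disc tri [426.2 187.   39.1] miss 1.0 z [np.float64(39.6), np.float64(39.5), np.float64(39.0)]
    [425.3 187.8] [45.6 45.4] 60.4 fit circ [425.5 187.8]
    [426.6 186.5] [45.7 44.9] 60.3 fit circ [426.8 186.3]
square_nut tri [445.1 310.3
[... 336 characters left out ...]
 [552.8 356.5]
    [554.3 355.2] [33.5 32.4] 58.9 fit circ [554.  355.1]
z 0.0144 3747 [ 517.1 -233. ] [208.9 176.4] 24.6
z 0.0144 1263 [ 573.5 -257. ] [106.3  59.8] 24.6
z 0.0144 1326 [ 540.  -183.5] [84.1 85.9] 24.4
z 0.0144 841 [ 485.8 -297. ] [77.4 65.4] 24.4
z 0.0144 872 [ 452.6 -223.5] [76.8 73.8] 1.2
z 0.0141 3724 [ 517.5 -233.1] [208.7 176.5] 24.5
z 0.0141 911 [ 451.4 -223.6] [73.3 73.1] 46.4
z 0.0141 888 [ 484.5 -297.4] [75.8 66.2] 84.5
z 0.0141 1235 [ 538.8 -183.6] [86.  83.5] 24.5
z 0.0141 1177 [ 572.4 -256.8] [108.   61.1] 24.3
tri [ 517.2 -233.   -21.8] 1.4
tri [ 539.8 -182.8    6.5] 0.0
tri [ 574.3 -257.5    4.2] 0.7
tri [ 451.  -223.5    9.2] 0.2
tri [ 484.8 -297.7    9.4] 0.0
```

Two views give collar top z 37–39, nut 35–36, flange neck 45–46 and tube 35–37 mm (expected 38, 34, 46, 36). The rim is at 14 mm. Tray centre is (517.3, −233.0), its y axis at 24.5°, and the pockets match their listed offsets to within 1 mm. I'll start with the collar.

```bash
cat > pick.py <<'E'
from h import *
from workcell import *
TC=np.array([.5173,-.2330]);TY=np.radians(24.5)
def pocket(x,y): return TC+np.array([[np.sin(TY),np.cos(TY)],[-np.cos(TY),np.sin(TY)]])@[x/1e3,y/1e3]
ZT=.33
def do(name,xy,a,pre,hg,pk,b):
    a,b=np.radians([a,b]);G=grasp_offset;zg=.006+hg+G;zp=.004+hg+G;p=pocket(*pk)
    move_gripper(pre);move_ptp([*xy,ZT],down(a))
    f=servo_line([*xy,zg],rate=.15,contact_N=15);print(name,"down contact",f,np.round(current_tool_pos()[2]-zg,4))
    if f: return
    move_gripper(0.);w=current_grip_width();print("width",round(w,4),"force",current_gripper_force())
    if w<.02: print("missed");return
    servo_line([*xy,ZT],rate=.2);print("lifted width",round(current_grip_width(),4))
    servo_line([*p,ZT],attitude=down(b),rate=.25)
    servo_line([*p,zp+.012],rate=.2);f=servo_line([*p,zp-.002],rate=.04,contact_N=8)
    print("place contact",f,"z-zp",np.round(current_tool_pos()[2]-zp,4),"width",round(current_grip_width(),4))
    move_gripper(w+.016);servo_line([*p,ZT],rate=.2);print("t",current_time_s())
E
python3 - <<'E'
from pick import *
do("collar",(.5332,.2312),60,.066,.027,(-36,-56),60)
d=wrist();cv2.imwrite("pics/after1.png",d["pixels"][:,:,::-1])
E
```

```text
collar down contact False 0.0009
width 0.0441 force 60.623648799955845
lifted width 0.044
place contact True z-zp 0.0012 width 0.0444
t 17.1917
```

View pics/after1.png

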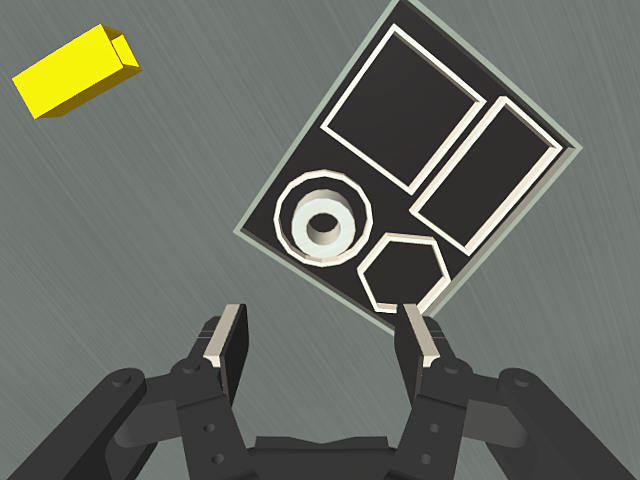

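The collar stands in the round pocket at (323,225), upright and near the centre. Next is the flange, then the nut, then the tube.

```bash
python3 - <<'E'
from pick import *
do("flange",(.6323,.169),81,.056,.032,(-36,41),60)
do("hex",(.635,.281),81,.060,.026,(45,-56),60)
do("tube",(.5242,.1304),76.4,.052,.028,(45,41),24.5)
he=get_image("wrist")["hand_eye"];a=np.radians(24.5)
move_ptp(look(he,(*TC,.014),a,.36),down(a));sleep(.3)
d=wrist();pickle.dump(d,open("fin.pkl","wb"));cv2.imwrite("pics/fin.png",d["pixels"][:,:,::-1])
d=get_image("top");pickle.dump(d,open("top1.pkl","wb"));cv2.imwrite("pics/top1.png",d["pixels"][:,:,::-1])
E
```

```text
flange down contact False 0.001
width 0.0327 force 59.08739184960723
lifted width 0.033
place contact True z-zp 0.0014 width 0.0325
t 25.1583
hex down contact False 0.0011
width 0.0365 force 61.398975803749636
lifted width 0.0365
place contact True z-zp 0.0012 width 0.0368
t 34.3417
tube down contact False 0.0007
width 0.0288 force 59.79186773300171
lifted width 0.0285
place contact True z-zp 0.0007 width 0.029
t 42.45
```

View pics/fin.png

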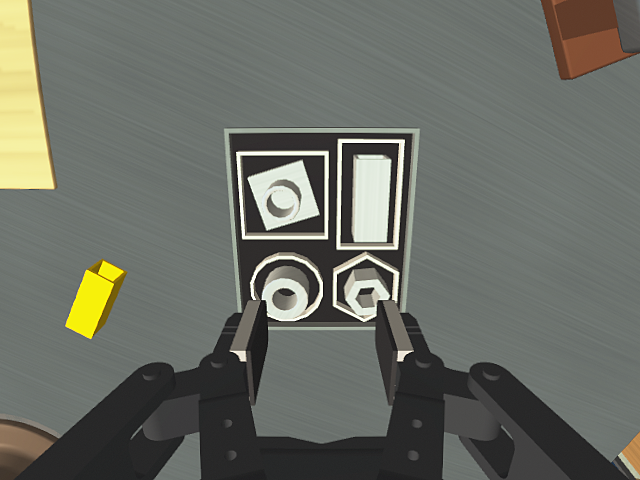

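View pics/top1.png

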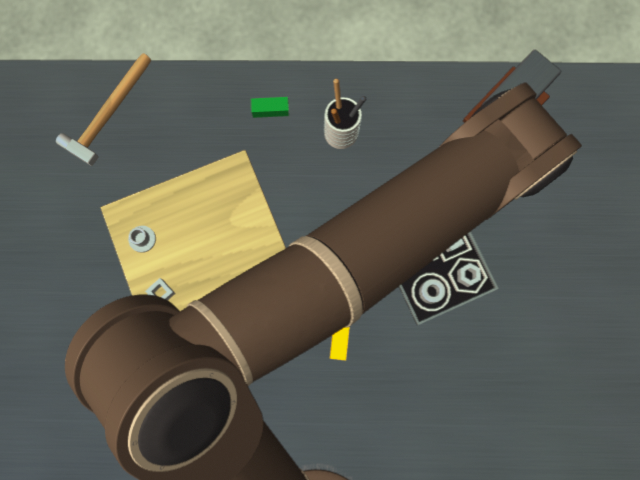

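The wrist view shows all four parts standing in their pockets: flange (285,197), tube (372,203), collar (285,290), nut (366,290). The top view shows the round flange, square nut and tin unmoved, while the arm hides the disc. I'll check the numbers before handing in.

```bash
python3 - <<'E'
from pick import *
from meas import top_face
F=pickle.load(open("fin.pkl","rb"));ok=True
move_ptp([.35,-.45,.45],down(np.radians(60)));sleep(.3);T=get_image("top")
for n,pk,ht in(("collar",(-36,-56),.032),("hex",(45,-56),.028),("flange",(-36,41),.04),("tube",(45,41),.03)):
    p=pocket(*pk)
    for v,d in(("wrist",F),("top",T)):
        try:
            z,uv,h=top_face(d,p,.045);w=on_plane(d,[uv],z)[0]
            print(n,v,"top z",round(z*1000,1),"exp",(4+ht*1000),"err xy mm",((w[:2]-p)*1000).round(1))
        except Exception as e: print(n,v,e)
from meas import parts
for k in("blank_disc","square_nut","round_flange"):
    z,uv,h=top_face(T,parts[k],.05);print(k,(on_plane(T,[uv],z)[0]*1000).round(1))
print(current_time_s())
E
```

```text
collar wrist top z 37.1 exp 36.0 err xy mm [ 1.7 -1.1]
collar top top z 36.7 exp 36.0 err xy mm [ 1.2 -1. ]
hex wrist top z 32.9 exp 32.0 err xy mm [ 1.  -0.2]
hex top top z 32.4 exp 32.0 err xy mm [ 8.4 -3.9]
flange wrist top z 44.1 exp 44.0 err xy mm [ 1.  -1.3]
flange top top z 43.1 exp 44.0 err xy mm [  2.  -12.8]
tube wrist top z 35.3 exp 34.0 err xy mm [ 1.2 -0.6]
tube top top z 35.1 exp 34.0 err xy mm [9.8 2.6]
blank_disc [423.  194.6  39.1]
square_nut [449.2 294.3  34.7]
round_flange [555.6 343.4  44.5]
44.8833
```

The wrist view has every part within 2 mm of its pocket centre. The top view disagrees, probably because the arm still covers some of it. I'll move back to the start pose and compare again.

```bash
python3 - <<'E'
from pick import *
from meas import top_face,parts
set_joints([1.213,.411,-.013,1.596,.006,1.134,-.082]);sleep(.3);T=get_image("top");T0=pickle.load(open("top0.pkl","rb"))
cv2.imwrite("pics/top2.png",T["pixels"][:,:,::-1])
for n,pk in(("collar",(-36,-56)),("hex",(45,-56)),("flange",(-36,41)),("tube",(45,41))):
    p=pocket(*pk);z,uv,h=top_face(T,p,.045);print(n,round(z*1000,1),((on_plane(T,[uv],z)[0][:2]-p)*1000).round(1))
for k in("blank_disc","square_nut","round_flange"):
    print(k,[(on_plane(d,[f[1]],f[0])[0]*1000).round(1) for d in(T0,T) for f in[top_face(d,parts[k],.05)]])
print("tin region diff",np.abs(T["pixels"][75:150,320:370].astype(int)-T0["pixels"][75:150,320:370]).max(),current_time_s())
E
```

```text
collar 36.5 [3.8 2.4]
hex 32.5 [-13.    3.9]
flange 43.2 [  6.1 -13. ]
tube 35.2 [-16.4 -10.7]
blank_disc [array([426.4, 183.4,  39. ]), array([428.9, 179. ,  39.1])]
square_nut [array([445.6, 323.5,  34.8]), array([433.2, 318.7,  35.4])]
round_flange [array([561.1, 351.5,  45.1]), array([548.7, 359.4,  45. ])]
tin region diff 8 46.6333
```

View pics/top2.png

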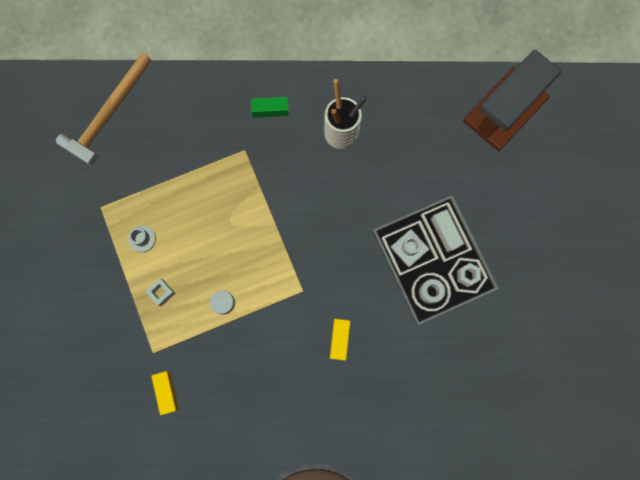

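With the arm clear, the disc (221,302), square nut (160,292), round flange (141,238) and tin are at the same pixels as at the start. All four parts lie in their pockets. The scatter in the top-view numbers comes from its coarse, noisy depth splitting the face masks. It also scattered by up to 13 mm on the picture from before anything moved, so I'm relying on the wrist-view figures.

```bash
python3 -c "
from workcell import *
print(sign_off())"
```

```text
the job is handed in; nothing more can be done
None
```

I handed the job in at about 47 s: the collar, hexagon nut, square flange and tube each stand in their own pocket, within about 2 mm of centre in the wrist view, and the look-alikes and tin look unmoved in the last top picture; the sign-off returned no verdict.

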